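Put three stall products back on their own boards

TASK

The cheese, the pressed sausage and the block of speck on the market counter are on each other's boards: change them round so that the cheese sits in the middle of the round board, the sausage lies lengthways in the middle of the blade of the long board with the handle, and the speck lies lengthways in the middle of the short wooden board. Park one of them on the clean white cutting board on the way, and leave that board empty again. Set each piece down gently without dropping it, let no food touch the bare counter, and leave the jar and the knife alone.

Things in the scene. Friction and masses are not known exactly. Their poses are not given: they have to be found in the camera images.
- cheese_mid (a point): Small whole cheese: an upright round wheel, straw-yellow rind, 66 mm diameter, 46 mm high, about 160 g, firm. This point is its centre, 23 mm above its underside; z up. At the start it lies on the short board.
- sausage_mid (a point): Pressed dry sausage: a long bar with rounded edges, whitish mouldy skin, tied with twine, flat underneath so that it does not roll. 164 mm long (182 mm over the small tied ends), 56 mm wide, 46 mm high, about 350 g, firm. This point is its centre, 23 mm above its underside; x along its length, z up; both ends alike. At the start it lies on the round board.
- speck_mid (a point): Block of speck: a rectangular slab of cured ham, dark red marbled sides with a cream band of fat under the brownish mouldy rind on top, 105 mm long, 58 mm wide, 48 mm high, about 300 g, firm. This point is its centre, 24 mm above its underside; x along its length, z up; both ends alike. At the start it lies on the long board's blade.
- round_board: Round wooden board with a juice groove near its rim, 160 mm diameter, flat top 18 mm above the counter; heavy, does not move. Origin: centre of its underside, on the counter; z up. The cheese belongs here.
- long_board: Long wooden board with a handle: rectangular blade 230 mm x 100 mm with a juice groove near the edge, and a narrower handle that sticks out 105 mm from the end on the robot's side; flat top 16 mm above the counter; does not move. Origin: underside, at the middle of the BLADE (not of the whole board); x along its length, away from the handle; z up. The sausage belongs here.
- short_board: Short rectangular wooden board without handle, 160 mm long x 112 mm wide, juice groove near the edge, flat top 20 mm above the counter; does not move. Origin: centre of its underside; x along its 160 mm length, z up. The speck belongs here.
- white_board: Clean white plastic cutting board, rectangular, 240 mm x 160 mm, flat top 15 mm above the counter, empty at the start; does not move. Origin: centre of its underside; x along its 240 mm length, z up. The free spot.
- table: The stall's counter top of planks, at z = 0. No food may lie on it or touch it.
- jar: Bystander: closed amber glass jar, 68 mm diameter, 95 mm high, standing beyond the boards, left of the middle as the robot sees it. Origin: centre of its underside.
- knife: Bystander: long slicing knife with black handle, 354 mm long, at most 28 mm wide and 18 mm high, lying crosswise on the counter beyond the boards. Origin: on its underside near the middle of its length; x towards the point.
Mind the look-alikes: they are no part of the job. Leave any blue or yellow look-alike of the round_board alone.

How it is judged:
By the outcome, as a careful person would: the job done as asked, in the order asked, and still so for the second after the job is handed in, with the robot touching nothing.
It also fails if it takes over 118 s, if anything falls off the work surface, if the arm or the gripper's body presses on something with over 40 N, if the wrist force passes 120 N, or if a joint passes its speed limit or range.

ROBOT

A 6-joint arm with a two-finger parallel gripper is mounted at the origin on the work surface. World frame = base frame: x ahead of the robot, y to its left, z up, the work surface at z = 0. Lengths are in mm, angles in rad, forces in N, time in s.
With the tool pointing down it reaches from about 350 to 975 mm from the base axis. Payload 7.1 kg.
Tool frame: the origin (TCP) lies at the very end of the fingers, on their centre line; the grasp point (between the pads) lies 19 mm behind it (ctrl.grasp_offset is the distance from the TCP to the grasp point, in mm); z points along the fingers, y is the line along which they close (so a half turn about z gives the same grasp; the last joint's range is limited). The gripper opens to 88 mm and grips with 3 to 60 N. Pads are 20 mm wide; open, the fingers measure 115 mm over their backs; the gripper's body (75 mm by 178 mm) begins 61 mm behind the grasp point.
Start: joints at [1.228, 0.423, 1.63, -0, 1.089, -0.019], TCP at [198.825, 592.514, 201.675] pointing down, gripper open.
Joint ranges: [-3, 3], [-0.9, 2.11], [0.09, 2.58], [-1.31, 4.45], [0.11, 2.69], [-2.54, 2.54]. Speed limits (rad/s): [2.39, 2.39, 3.01, 3.14, 3.14, 3.14].

INTERFACE

Orientations are given as a rotation vector (axis times angle).
In Python, from workcell import ctrl, viewer, ticket, models gives the robot as it stands.
- The arm moves only by the tool play_rows, never from a script. Its arguments are lists of equal length, an entry for each row: "dp": the shift along the world's x, y, z in mm, a list of three; "yaw": the turn about the world's z in degrees. In form: {"dp": [[tx, ty, tz], ...], "yaw": [yaw, ...]}. A call has 1 to 8 rows; each row shifts and turns the commanded pose from where the row before left it; what a row does not reach is not made up. A row lasts 1/12 s, in which the tool goes at most 41.7 mm and 7.16 degrees, less where a joint would pass 70% of its speed; a pose out of reach is approached as far as the arm can. A call is refused whole if a number of a shift passes 41.7 or a number of a turn 7.16, either way. A call with a gripper value outside its range is refused whole. "gripper" is the closure, from 0 (fully open) to 1 (shut), set as the call begins (left out, the last holds). The fingers move at their own pace and stop on an object; the grip force is fixed at half the most. Time passes only in rows, so rows that do not move let the fingers close. It gives the time, the measured TCP pose, the force, the opening and the grip force at its end, in the units of the state.
- ctrl.get_obs(): the state, without advancing time (a new reading comes with each control period).
- viewer.get_image(name): name is "scene" or "top" or "wrist"; returns a dict with "pixels" (400x640x3 uint8, red, green, blue), "range_z" (400x640 float32, mm along the optical axis (not along the pixel's ray), 0 where there is no reading), "fx", "fy", "cx", "cy" (pixels), "T" (4x4, takes a point from camera to world coordinates); the wrist camera has in their place "hand_eye" (4x4, takes a point from camera to tool coordinates, whose origin is the TCP and whose axes are the flange's). Camera axes: x right, y up, looking along -z (the intrinsics and any distortion apply to the point x, -y, -z); pixel columns grow to the right and rows downward; lengths in mm; the calibration is good to about 2 mm. The wrist camera is an equidistant fisheye: a pixel r from the principal point sees the ray r / f radians off the axis. A picture is of the moment at which its call begins: read the wrist's pose just before it.
- ticket.close_job(): hands the job in; it is judged then, once.
Trained networks look in a picture, given as the dict that the camera call returned (one of the last four; its "shot" number tells which), for a name from the list of things; names that differ only in an ending like _2 or _b are one class to them, and where a whole thing is asked for, a point or a joint stands for the part that bears it (a point fixed in the world has none). Each returns a list of dicts, best first, with "conf" (0 to 1); they miss things now and then, are a little off and sometimes report something else, mostly with a low value. They report only what shows in the picture. A call takes as long as a camera call. They do not tell look-alikes from the thing itself.
- models.look_for(picture, name): "bbox" ([centre column, centre row, width, height] in pixels, round what is visible of it).
- models.landmark_of(picture, name): "location" ([column, row] in pixels: a listed point, or the origin of a listed thing).
The state is a dict: "t": time; "qpos": joint angles; "qvel": joint speeds; "joint_torque": joint torques, N m; "ee_pos": TCP position; "orientation": TCP orientation; "ft_force": force on the tool from outside, world axes, zero at the start; "moment": the same for the moment, N m; "width": finger opening in mm; "grasp_force": force on a finger pad.
Only numpy, scipy, OpenCV 4.12 (cv2) and the standard library are available. Lean on these libraries where they do the work, as an engineer would, in place of code of your own. Each camera call takes 0.05 s, during which the arm holds its last target. There are 200 camera calls.

## Working session

There is one attempt and no reset: what is moved stays moved. The work goes in short steps, Python scripts to look and compute and a tool call to move; the robot and the scene stay as the last step left them, time stands still between calls to the robot, and variables do not carry over. Pictures are saved under pics/ and viewed, at most 14 in all, crops included, and the job is handed in when it is done.

Besides the shell and the picture viewer there is one more tool, called after "Emit:" as name([rows], argument=value, ...), one row to a line, values as JSON. play_rows: Moves the arm, as the interface text tells. Its arguments: {"type":"object","properties":{"dp":{"type":"array"},"yaw":{"type":"array"},"gripper":{"type":"number"}},"required":["dp","yaw"]}

```bash
mkdir -p pics; cat > h.py <<'E'
import numpy as np, cv2
from workcell import ctrl, viewer, ticket, models
def w(im,u,v,z=None,d=None):
    r=np.array([(u-im['cx'])/im['fx'],-(v-im['cy'])/im['fy'],-1.]);T=np.array(im['T'])
    R=T[:3,:3]@r;o=T[:3,3]
    s=d if z is None else (z-o[2])/R[2]
    return o+s*R
def cloud(im):
    v,u=np.mgrid[:400,:640];d=im['range_z']
    c=np.stack([(u-im['cx'])/im['fx']*d,-(v-im['cy'])/im['fy']*d,-d],-1)
    T=np.array(im['T']);return c@T[:3,:3].T+T[:3,3]
def save(im,n): cv2.imwrite('pics/'+n,cv2.cvtColor(im['pixels'],cv2.COLOR_RGB2BGR))
E
python3 - <<'E'
from h import *
for n in('top','scene'):
    im=viewer.get_image(n);save(im,n+'1.png');print(n,{k:im[k] for k in im if k not in('pixels','range_z')})
    hs=dict(cheese_mid=40,sausage_mid=40,speck_mid=40,round_board=0,long_board=0,short_board=0,white_board=0,jar=0,knife=0)
    for k,z in hs.items():
        for r in models.landmark_of(im,k)[:3]: print(k,np.round(r['location']),round(r['conf'],2),np.round(w(im,*r['location'],z=z)))
E
```

```text
top {'fx': 446.8668258507032, 'fy': 446.8668258507032, 'cx': 320.4082012066248, 'cy': 196.84741481884436, 'T': array([[-2.93078899e-02,  9.96177825e-01, -8.22848059e-02,
         4.55775248e+02],
       [-9.99539912e-01, -2.98508025e-02, -5.37525470e-03,
        -6.47539268e+01],
       [-7.81097702e-03,  8.20894103e-02,  9.96594359e-01,
         1.31768001e+03],
       [ 0.00000000e+00,  0.00000000e+00,  0.00000000e+00,
         1.00000000e+00]]), 'shot': 1}
cheese_mid [254. 212.] 0.96 [524. 134.  40.]
sausage_mid [423. 212.] 0.88 [ 510. -349.   40.]
speck_mid [176. 230.] 0.71 [477. 357.  40.]
speck_mid [338. 208.] 0.71 [ 529. -107.   40.]
speck_mid [267. 130.] 0.23 [761.  91.  40.]
round_board [458. 144.] 0.93 [ 709. -471.    0.]
round_board [425. 285.] 0.67 [ 299. -353.    0.]
round_board [421. 214.] 0.56 [ 505. -353.    0.]
long_board [181. 220.] 0.95 [508. 356.   0.]
long_board [267. 128.] 0.56 [775.  96.   0.]
short_board [256. 206.] 0.86 [543. 134.   0.]
white_board [339. 207.] 0.7 [ 532. -112.    0.]
jar [266. 129.] 0.68 [772. 100.   0.]
knife [361. 123.] 0.71 [ 782. -187.   
[... 510 characters left out ...]
 40.]
cheese_mid [290. 162.] 0.37 [ 492. -341.   40.]
sausage_mid [284. 166.] 0.6 [ 521. -335.   40.]
sausage_mid [435. 297.] 0.38 [475. 366.  40.]
speck_mid [436. 296.] 0.6 [471. 367.  40.]
round_board [221. 175.] 0.95 [ 709. -457.    0.]
round_board [286. 173.] 0.72 [ 512. -340.    0.]
round_board [336. 147.] 0.56 [ 272. -364.    0.]
long_board [427. 306.] 0.97 [488. 359.   0.]
long_board [317. 211.] 0.26 [ 528. -116.    0.]
short_board [360. 263.] 0.67 [546. 138.   0.]
short_board [284. 163.] 0.58 [ 489. -389.    0.]
white_board [316. 212.] 0.93 [ 534. -114.    0.]
white_board [359. 260.] 0.35 [544. 127.   0.]
jar [286. 296.] 0.6 [789. 116.   0.]
knife [236. 225.] 0.56 [ 778. -206.    0.]
```

View pics/top1.png

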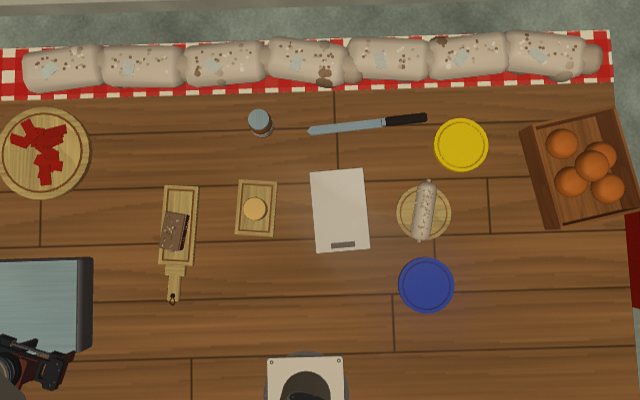

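View pics/scene1.png

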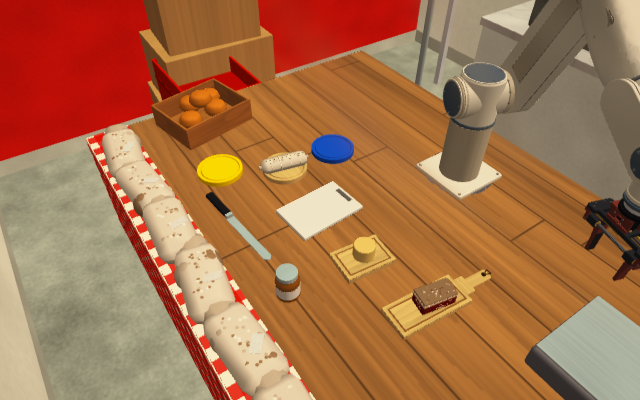

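The top view shows the speck at (174,231), the cheese at (255,209) and the sausage at (424,211) on the wooden round board. The white board is empty at (340,210). The blue (426,285) and yellow (461,145) discs are look-alikes. Next I'll get precise poses from depth.

```bash
cat >> h.py <<'E'
def rect(P,m,name):
    p=P[m][:,:2].astype(np.float32)
    (c,s,a)=cv2.minAreaRect(p)
    b=cv2.boxPoints((c,s,a));e=[b[1]-b[0],b[2]-b[1]];e=max(e,key=np.linalg.norm)
    print(name,len(p),'c',np.round(c,1),'size',np.round(s,1),'long axis deg',round(np.degrees(np.arctan2(e[1],e[0]))%180,1),'z med/max',np.round(np.median(P[m][:,2]),1),np.round(P[m][:,2].max(),1),'mean',np.round(p.mean(0),1))
def near(P,x,y,r,lo,hi): return (np.hypot(P[...,0]-x,P[...,1]-y)<r)&(P[...,2]>lo)&(P[...,2]<hi)
S=dict(speck=(480,357,90),cheese=(528,134,60),sausage=(515,-345,105))
B=dict(long=(490,357,165),short=(540,134,110),round=(507,-348,100),white=(530,-112,155))
E
python3 - <<'E'
from h import *
for n in('top','scene'):
    im=viewer.get_image(n);P=cloud(im);print(n,'counter z',np.median(P[near(P,530,15,30,-20,30)][:,2]) )
    for k,(x,y,r) in S.items():
        m=near(P,x,y,r,50,80);rect(P,m,k)
    for k,(x,y,r) in B.items():
        m=near(P,x,y,r,9,28);rect(P,m,k)
    m=near(P,490,357,165,9,28)&(P[...,0]>375);rect(P,m,'blade>375')
    m=near(P,780,108,60,30,120);rect(P,m,'jar')
    print(models.look_for(im,'round_board')[:3])
o=ctrl.get_obs();print(o['ee_pos'],o['orientation'],o['width'],o['t'])
E
```

```text
top counter z -0.8887340189578481
speck 824 c [475.3 362.5] size [ 60.1 110.3] long axis deg 167.7 z med/max 63.6 70.7 mean [476.4 360.4]
cheese 434 c [533.6 128.8] size [64.8 62.4] long axis deg 88.9 z med/max 65.6 74.6 mean [533.6 127.9]
sausage 966 c [ 517.8 -349.3] size [ 54.8 171.2] long axis deg 168.1 z med/max 60.2 70.7 mean [ 514.5 -348.7]
long 2177 c [486.9 358.6] size [239.9 260.9] long axis deg 133.0 z med/max 15.6 27.6 mean [480.8 354.2]
short 1686 c [538.7 132. ] size [112.9 160.8] long axis deg 174.5 z med/max 19.2 27.8 mean [538.7 131.1]
round 1319 c [ 508.1 -355.2] size [160.3 149.6] long axis deg 79.7 z med/max 17.0 26.1 mean [ 508.8 -355.2]
white 4358 c [ 525.8 -112.2] size [239.9 159.8] long axis deg 3.3 z med/max 14.5 23.9 mean [ 524.7 -112.2]
blade>375 1889 c [484.7 306.3] size [226.4 242.5] long axis deg 171.5 z med/max 15.6 27.6 mean [500.2 352. ]
jar 532 c [779.2 107.8] size [63.8 66.9] long axis deg 150.5 z med/max 92.7 101.7 mean [774.4 105.6]
[{'bbox': [425.2, 285.9, 56.4, 57.1], 'conf': 0.85}, {'bbox': [422.9, 210.9, 57.5, 52.4], 'conf': 0.61}, {'bbox': [4
[... 587 characters left out ...]
548.7 143.8]
round 508 c [ 503.7 -350.6] size [165.8 147.4] long axis deg 47.6 z med/max 19.5 27.5 mean [ 519.3 -318.8]
white 2614 c [ 523.8 -120.8] size [246.6 183.9] long axis deg 3.5 z med/max 17.0 26.5 mean [ 529.7 -106. ]
blade>375 1839 c [497.7 309.3] size [242.9 233.4] long axis deg 3.4 z med/max 16.7 28.0 mean [521.7 365.4]
jar 717 c [781.9 113.1] size [64.2 64.9] long axis deg 99.0 z med/max 85.7 102.6 mean [786.2 121.3]
[{'bbox': [284.4, 168.8, 41.1, 30.0], 'conf': 0.96}, {'bbox': [333.9, 148.5, 43.8, 29.4], 'conf': 0.63}, {'bbox': [220.9, 170.9, 45.1, 33.8], 'conf': 0.56}]
[198.85828128 592.53950312 201.70138377] [5.06425851e-01 3.10048977e+00 9.95000972e-05] 87.71795106529973 1.2
```

```bash
cat >> h.py <<'E'
def boards(im,P,flt=True):
    # long board: connected component of low heights, blade by opening
    m=(near(P,490,357,180,8,90)).astype(np.uint8)
    n,l,st,_=cv2.connectedComponentsWithStats(m,connectivity=4);k=1+np.argmax(st[1:,4]);m=l==k
    u=P[m][:,:2]
    axis=None
    mm=cv2.morphologyEx(m.astype(np.uint8),cv2.MORPH_OPEN,np.ones((21,21),np.uint8))>0
    rect(P,m,'longall');rect(P,mm,'blade')
    m=(near(P,508,-350,110,8,90)).astype(np.uint8)
    n,l,st,_=cv2.connectedComponentsWithStats(m,connectivity=4);k=1+np.argmax(st[1:,4]);m=(l==k)&(P[...,2]<28)
    hull=cv2.convexHull(P[m][:,:2].astype(np.float32))[:,0]
    from scipy.optimize import least_squares
    f=least_squares(lambda p:np.hypot(*(hull-p[:2]).T)-p[2],[508,-350,80],loss='soft_l1');print('round',np.round(f.x,1))
E
python3 - <<'E'
from h import *
im=viewer.get_image('top');P=cloud(im);boards(im,P)
# manual check: blade corners & handle from the picture on z=16
p=im['pixels'][175:315,150:210];cv2.imwrite('pics/lb.png',cv2.cvtColor(cv2.resize(p,None,fx=4,fy=4),cv2.COLOR_RGB2BGR))
E
```

```text
longall 3166 c [460.9 362.2] size [102.8 299.5] long axis deg 175.4 z med/max 17.2 71.1 mean [476.6 356. ]
  return _methods._mean(a, axis=axis, dtype=dtype,
  ret = ret.dtype.type(ret / rcount)
Traceback (most recent call last):
  File "h.py", line 28, in boards
    rect(P,m,'longall');rect(P,mm,'blade')
                        ~~~~^^^^^^^^^^^^^^
  File "h.py", line 17, in rect
    print(name,len(p),'c',np.round(c,1),'size',np.round(s,1),'long axis deg',round(np.degrees(np.arctan2(e[1],e[0]))%180,1),'z med/max',np.round(np.median(P[m][:,2]),1),np.round(P[m][:,2].max(),1),'mean',np.round(p.mean(0),1))
                                                                                                                                                                                  ~~~~~~~~~~~~~^^
ValueError: zero-size array to reduction operation maximum which has no identity
```

```bash
sed -i 's/    mm=cv2.morph/    m=cv2.morphologyEx(m.astype(np.uint8),cv2.MORPH_CLOSE,np.ones((5,5),np.uint8))>0\n    mm=cv2.morph/; s/,MORPH_OPEN/,MORPH_OPEN/; s/near(P,490,357,180,8,90)/near(P,480,357,210,8,90)/; s/MORPH_OPEN,np.ones((21,21)/MORPH_OPEN,np.ones((19,19)/' h.py
python3 - <<'E'
from h import *
im=viewer.get_image('top');P=cloud(im)
p=im['pixels'][175:315,150:210];cv2.imwrite('pics/lb.png',cv2.cvtColor(cv2.resize(p,None,fx=4,fy=4),cv2.COLOR_RGB2BGR))
boards(im,P)
E
```

```text
longall 3359 c [510.6 224. ] size [324.5 490.2] long axis deg 112.8 z med/max 17.0 1317.7 mean [467.4 355.4]
blade 2977 c [475.  174.9] size [480.2 256.6] long axis deg 88.5 z med/max 17.3 1317.7 mean [483.8 353.8]
round [ 510.3 -355.1   79.4]
```

View pics/lb.png

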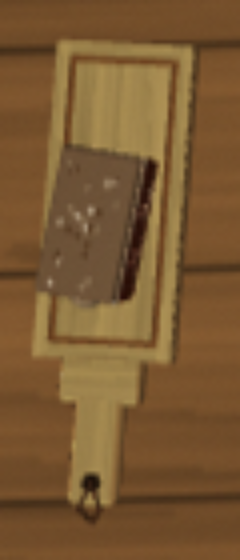

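The crop shows the blade corners at (57,42), (195,47), (33,355) and (172,362) in crop pixels, with the handle towards the bottom.

```bash
python3 - <<'E'
from h import *
im=viewer.get_image('top')
c=np.array([w(im,150+(x-1.5)/4,175+(y-1.5)/4,z=16)[:2] for x,y in((57,42),(193,47),(33,355),(171,362))])
print(c.round(1),c.mean(0).round(1));d=c[0]+c[1]-c[2]-c[3];print(np.degrees(np.arctan2(d[1],d[0])),np.linalg.norm(d)/2, np.linalg.norm(c[0]-c[1]),np.linalg.norm(c[2]-c[3]))
E
```

```text
[[611.6 400.8]
 [604.8 300.8]
 [384.1 418.4]
 [376.2 318.3]] [494.2 359.6]
-4.390328383180958 228.68371609242973 100.2400409628136 100.36476683387936
```

Emit:
play_rows([
  [30,-40,5],
  [30,-40,5],
  [30,-40,5],
  [30,-40,5],
  [30,-40,0],
  [30,-40,0],
  [30,-40,0],
  [30,-40,0],
], yaw=[1,1,1,1,1,1,1,0])

```text
t: 2.02
ee_pos: [399.2, 324.8, 218.6]
orientation: [0.314, 3.125, 0.001]
ft_force: [0.6, 0.7, 0.6]
width: 87.6
grasp_force: 0.0
```

Emit:
play_rows([
  [28,-40,0],
  [17,-40,0],
  [0,-40,0],
  [0,-23,0],
  [0,0,0],
], yaw=[0,0,0,0,0])

```text
t: 2.43
ee_pos: [438.1, 187.2, 218.1]
orientation: [-0.322, -3.124, 0.002]
ft_force: [0.3, 1.5, -0.7]
width: 87.5
grasp_force: 0.0
```

Emit:
play_rows([
  [26,-15,0],
  [26,-15,0],
  [26,-15,0],
  [18,-12,0],
  [0,0,0],
  [0,0,0],
], yaw=[0,0,0,0,0,0])

```text
t: 2.93
ee_pos: [535.0, 134.1, 218.0]
orientation: [-0.318, -3.125, -0.0]
ft_force: [0.2, 0.8, -1.1]
width: 88.0
grasp_force: 0.0
```

```bash
cat >> h.py <<'E'
from scipy.spatial.transform import Rotation as Rn
def wrist():
    o=ctrl.get_obs();im=viewer.get_image('wrist')
    T=np.eye(4);T[:3,:3]=Rn.from_rotvec(o['orientation']).as_matrix();T[:3,3]=o['ee_pos']
    im['Tw']=T@np.array(im['hand_eye']);im['o']=o;return im
def wcloud(im):
    v,u=np.mgrid[:400,:640].astype(float);x=(u-im['cx'])/im['fx'];y=(v-im['cy'])/im['fy'];th=np.hypot(x,y)
    k=np.where(th>1e-6,np.tan(np.clip(th,0,1.5))/np.maximum(th,1e-6),1);d=im['range_z']
    c=np.stack([x*k*d,-y*k*d,-d],-1);P=c@im['Tw'][:3,:3].T+im['Tw'][:3,3];P[(d<=0)|(th>1.4)]=-999;return P
E
python3 - <<'E'
from h import *
im=wrist();save(im,'w1.png');print({k:im[k] for k in('fx','cx','cy','hand_eye')},im['o']['ee_pos'],im['o']['t'])
P=wcloud(im)
rect(P,near(P,534,130,60,50,80),'cheese');rect(P,near(P,538,132,105,12,28),'short')
print(models.landmark_of(im,'cheese_mid')[:2])
E
```

```text
{'fx': 309.70691628693146, 'cx': 322.3452029731929, 'cy': 199.6311597828462, 'hand_eye': array([[-4.61704575e-04,  9.61980123e-01,  2.73119075e-01,
         7.58126536e+01],
       [ 9.99999643e-01,  2.50747825e-04,  8.07303502e-04,
         1.85943321e-01],
       [ 7.08125908e-04,  2.73119351e-01, -9.61979895e-01,
        -1.83434875e+02],
       [ 0.00000000e+00,  0.00000000e+00,  0.00000000e+00,
         1.00000000e+00]])} [535.00344737 134.10386812 218.01766063] 2.9333
cheese 2630 c [531.3 129.6] size [65.1 64.2] long axis deg 33.0 z med/max 66.2 68.8 mean [530.1 129.7]
short 8187 c [536.5 132.2] size [113.7 161.8] long axis deg 174.3 z med/max 20.2 27.5 mean [531.5 134.1]
[{'location': [319.9, 177.7], 'conf': 0.86}, {'location': [338.1, 324.0], 'conf': 0.26}]
```

View pics/w1.png

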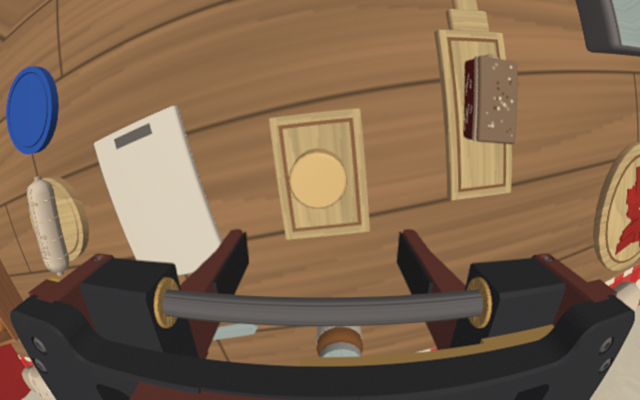

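The wrist view shows the cheese at (318,180) on the short board, clear between the fingers. I'll descend and grasp it.

Emit:
play_rows([
  [-4,-4.5,0],
  [0,0,-30],
  [0,0,-40],
  [0,0,-40],
  [0,0,-40],
  [0,0,-25],
  [0,0,-12],
  [0,0,-3],
], yaw=[0,0,0,0,0,0,0,0])

```text
t: 3.7
ee_pos: [528.3, 129.6, 26.5]
orientation: [-0.314, -3.122, 0.002]
ft_force: [-0.6, -0.0, 0.0]
width: 87.8
grasp_force: 0.0
```

Emit:
play_rows([
  [0,0,0],
  [0,0,0],
  [0,0,0],
  [0,0,0],
  [0,0,0],
  [0,0,0],
  [0,0,0],
], yaw=[0,0,0,0,0,0,0], gripper=1)

```text
t: 4.28
ee_pos: [531.8, 129.8, 30.0]
orientation: [0.316, 3.123, 0.002]
ft_force: [-1.8, 0.4, 7.1]
width: 65.5
grasp_force: 30.0
```

Emit:
play_rows([
  [0,0,5],
  [0,0,15],
  [0,0,25],
  [0,-10,20],
  [0,-30,5],
  [0,-38,0],
  [0,-38,0],
  [0,-38,0],
], yaw=[0,0,0,0,0,0,0,0])

```text
t: 4.95
ee_pos: [530.4, -25.8, 99.2]
orientation: [0.314, 3.125, 0.0]
ft_force: [1.6, -0.6, -2.3]
width: 65.6
grasp_force: 30.0
```

Emit:
play_rows([
  [0,-38,0],
  [0,-30,0],
  [0,-18,-10],
  [0,0,-20],
  [0,0,-20],
  [0,0,-12],
  [0,0,-5],
  [0,0,0],
], yaw=[0,0,0,0,0,0,0,0])

```text
t: 5.62
ee_pos: [529.7, -110.1, 30.5]
orientation: [-0.315, -3.124, -0.0]
ft_force: [0.2, 0.4, -2.6]
width: 65.4
grasp_force: 30.0
```

Emit:
play_rows([
  [0,0,-2],
  [0,0,-1],
  [0,0,-0.7],
  [0,0,-0.5],
  [0,0,0],
  [0,0,0],
], yaw=[0,0,0,0,0,0])

```text
t: 6.12
ee_pos: [530.7, -110.4, 27.4]
orientation: [0.316, 3.125, -0.0]
ft_force: [-0.1, 0.7, -2.7]
width: 65.1
grasp_force: 30.0
```

Emit:
play_rows([
  [0,0,-0.6],
  [0,0,-0.6],
  [0,0,-0.5],
  [0,0,0],
  [0,0,0],
], yaw=[0,0,0,0,0])

```text
t: 6.53
ee_pos: [530.4, -110.5, 25.3]
orientation: [-0.316, -3.125, -0.0]
ft_force: [0.1, -0.3, -0.7]
width: 65.5
grasp_force: 30.0
```

Emit:
play_rows([
  [0,0,-0.5],
  [0,0,0],
  [0,0,0],
], yaw=[0,0,0])

```text
t: 6.78
ee_pos: [530.5, -110.5, 25.1]
orientation: [-0.316, -3.126, -0.0]
ft_force: [-2.3, -0.5, 2.9]
width: 65.2
grasp_force: 30.0
```

Emit:
play_rows([
  [0,0,0],
  [0,0,0],
  [0,0,0],
  [0,0,0],
  [0,0,3],
  [0,0,15],
  [0,0,30],
  [0,0,40],
], yaw=[0,0,0,0,0,0,0,0], gripper=0)

```text
t: 7.45
ee_pos: [528.3, -110.0, 111.6]
orientation: [-0.316, -3.12, -0.001]
ft_force: [0.8, -0.6, 0.1]
width: 87.9
grasp_force: 0.0
```

Emit:
play_rows([
  [0,10,36],
  [0,22,32],
  [-4,30,22],
  [-4,36,10],
  [-4,38,0],
  [-4,38,0],
  [-4,38,0],
  [-4,38,0],
], yaw=[0,0,0,0,0,0,0,0])

```text
t: 8.12
ee_pos: [506.0, 141.2, 213.4]
orientation: [0.317, 3.125, 0.0]
ft_force: [1.6, -0.3, 0.0]
width: 87.6
grasp_force: 0.0
```

Emit:
play_rows([
  [-4,38,0],
  [-4,38,0],
  [-4,38,0],
  [-4,38,0],
  [-4,36,0],
  [-4,30,0],
  [0,0,0],
  [0,0,0],
], yaw=[0,0,0,0,0,0,0,0])

```text
t: 8.78
ee_pos: [481.9, 358.7, 212.7]
orientation: [-0.312, -3.126, 0.001]
ft_force: [-0.4, -0.6, 0.6]
width: 87.7
grasp_force: 0.0
```

```bash
python3 - <<'E'
from h import *
im=wrist();save(im,'w2.png');o=im['o'];print(o['ee_pos'],o['orientation'],o['t'],o['width'])
P=wcloud(im)
rect(P,near(P,476,362,90,56,80),'speck');rect(P,near(P,495,360,150,8,30)&(P[...,0]>385),'blade')
t=viewer.get_image('top');Q=cloud(t);rect(Q,near(Q,530,-110,60,45,80),'cheese');save(t,'top2.png')
E
```

```text
[481.90770024 358.66558178 212.70425176] [-3.11701528e-01 -3.12599265e+00  5.23537442e-04] 8.7833 87.73660529128168
speck 4867 c [472.4 362.9] size [ 58.6 109.5] long axis deg 169.3 z med/max 64.3 67.2 mean [472.5 363.3]
blade 8322 c [495.3 359.6] size [101.9 228.3] long axis deg 175.3 z med/max 16.1 19.6 mean [494.7 359.3]
cheese 425 c [ 532.4 -109.8] size [62.4 62.7] long axis deg 177.7 z med/max 60.1 68.3 mean [ 532.4 -109.8]
```

View pics/w2.png

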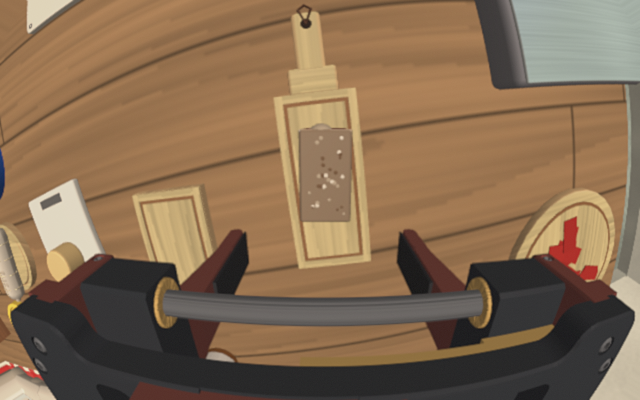

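The speck is clear between the fingers at (325,175) and the cheese is parked. I'll grasp the speck.

Emit:
play_rows([
  [-8,4,0],
  [0,0,-30],
  [0,0,-40],
  [0,0,-40],
  [0,0,-40],
  [0,0,-23],
  [0,0,-10],
  [0,0,-3],
], yaw=[0.7,0,0,0,0,0,0,0])

```text
t: 9.55
ee_pos: [473.4, 359.9, 25.2]
orientation: [-0.298, -3.125, 0.004]
ft_force: [-0.4, 0.1, -0.5]
width: 87.5
grasp_force: 0.0
```

Emit:
play_rows([
  [0,0,0],
  [0,0,0],
  [0,0,0],
  [0,0,0],
  [0,0,0],
  [0,0,0],
  [0,0,0],
  [0,0,0],
], yaw=[0,0,0,0,0,0,0,0], gripper=1)

```text
t: 10.22
ee_pos: [475.3, 362.2, 28.2]
orientation: [0.297, 3.126, 0.003]
ft_force: [-1.2, -0.2, 6.8]
width: 57.9
grasp_force: 30.0
```

Emit:
play_rows([
  [0,0,5],
  [0,0,15],
  [0,0,25],
  [0,0,25],
  [8,-20,0],
  [10,-35,0],
  [10,-35,0],
  [10,-35,0],
], yaw=[0,0,0,0,1,1,1,1])

```text
t: 10.88
ee_pos: [512.1, 235.3, 97.0]
orientation: [-0.184, -3.136, 0.001]
ft_force: [0.2, -0.0, -2.8]
width: 57.6
grasp_force: 30.0
```

Emit:
play_rows([
  [9,-35,0],
  [8,-35,0],
  [6,-25,-5],
  [2,-10,-15],
  [0,0,-15],
  [0,0,-10],
  [0,0,0],
  [0,0,0],
], yaw=[1.2,0,0,0,0,0,0,0])

```text
t: 11.55
ee_pos: [536.8, 131.8, 51.4]
orientation: [-0.154, -3.136, 0.001]
ft_force: [0.7, 0.1, -2.9]
width: 57.8
grasp_force: 30.0
```

```bash
python3 - <<'E'
from h import *
im=wrist();P=wcloud(im);o=im['o'];print(o['ee_pos'])
rect(P,near(P,537,132,80,75,100),'speck');rect(P,near(P,537,132,110,12,26),'short')
im=viewer.get_image('top');P=cloud(im);rect(P,near(P,538,131,105,12,28),'short top')
save(wrist(),'w3.png')
E
```

```text
[536.8296096  131.76612494  51.42827237]
speck 17058 c [533.9 132.2] size [ 76.1 110.6] long axis deg 174.1 z med/max 87.4 100.0 mean [521.  133.5]
short 10578 c [531.6 132.4] size [112.9 151.2] long axis deg 174.3 z med/max 20.1 22.8 mean [487.9 136.6]
short top 354 c [536.5 104. ] size [ 58.2 159. ] long axis deg 175.2 z med/max 19.1 26.8 mean [544.   94.3]
```

View pics/w3.png

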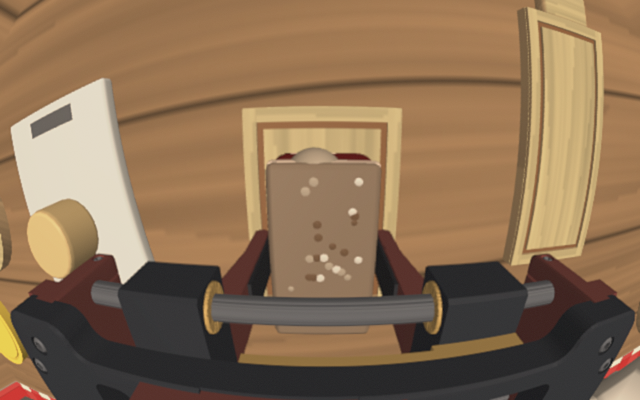

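The speck is held straight over the short board, at columns 267-380, and is about 1.5 mm short in x. I'll lower it.

Emit:
play_rows([
  [1.5,0,-8],
  [0,0,-6],
  [0,0,-3],
  [0,0,-1],
  [0,0,0],
  [0,0,0],
], yaw=[0,0,0,0,0,0])

```text
t: 12.2
ee_pos: [538.9, 131.5, 33.7]
orientation: [-0.155, -3.137, 0.0]
ft_force: [0.3, 0.3, -3.0]
width: 57.7
grasp_force: 30.0
```

Emit:
play_rows([
  [0,0,-0.6],
  [0,0,-0.5],
  [0,0,-0.5],
  [0,0,0],
  [0,0,0],
], yaw=[0,0,0,0,0])

```text
t: 12.62
ee_pos: [539.1, 131.5, 32.4]
orientation: [0.155, 3.137, 0.0]
ft_force: [-0.0, 0.2, -3.3]
width: 57.8
grasp_force: 30.0
```

Emit:
play_rows([
  [0,0,-0.5],
  [0,0,-0.4],
  [0,0,0],
  [0,0,0],
], yaw=[0,0,0,0])

```text
t: 12.95
ee_pos: [539.2, 131.5, 32.3]
orientation: [0.155, 3.137, 0.0]
ft_force: [-2.6, -1.0, 6.6]
width: 57.8
grasp_force: 30.0
```

Emit:
play_rows([
  [0,0,0],
  [0,0,0],
  [0,0,0],
  [0,0,0],
  [0,0,3],
  [0,0,15],
  [0,0,30],
  [0,0,40],
], yaw=[0,0,0,0,0,0,0,0], gripper=0)

```text
t: 13.62
ee_pos: [536.8, 131.1, 118.0]
orientation: [-0.155, -3.132, 0.002]
ft_force: [0.0, 0.0, -0.4]
width: 87.6
grasp_force: 0.0
```

Emit:
play_rows([
  [0,-10,36],
  [0,-22,32],
  [-2,-30,22],
  [-2,-36,5],
  [-2,-38,0],
  [-2,-38,0],
  [-2,-38,0],
  [-2,-38,0],
], yaw=[0,-1,-1,-1,-1,-1,-1,0])

```text
t: 14.28
ee_pos: [526.6, -120.1, 214.8]
orientation: [0.32, 3.125, -0.0]
ft_force: [0.6, -0.2, 0.2]
width: 88.2
grasp_force: 0.0
```

Emit:
play_rows([
  [-2,-38,0],
  [-2,-38,0],
  [-2,-38,0],
  [-2,-38,0],
  [-2,-38,0],
  [-2,-32,0],
  [-2,-10,0],
  [0,0,0],
], yaw=[0,0,0,0,0,0,0,0])

```text
t: 14.95
ee_pos: [512.3, -352.7, 214.1]
orientation: [-0.324, -3.125, 0.0]
ft_force: [-0.5, 0.2, -0.4]
width: 87.4
grasp_force: 0.0
```

```bash
python3 - <<'E'
from h import *
im=wrist();save(im,'w4.png');o=im['o'];print(o['ee_pos'],o['orientation'],o['t'],o['width'])
P=wcloud(im)
m=near(P,513,-349,110,48,80);rect(P,m,'sausage');m=near(P,513,-349,110,55,80);rect(P,m,'sausage hi');
boards(im,P)
t=viewer.get_image('top');Q=cloud(t);rect(Q,near(Q,537,131,80,50,80),'speck');rect(Q,near(Q,537,131,110,12,80),'speck+short')
E
```

```text
[ 512.32449134 -352.73631069  214.14281586] [-3.23868808e-01 -3.12477158e+00  3.23873156e-04] 14.95 87.4067542454217
sausage 6011 c [ 512.4 -351.1] size [ 58.8 180.3] long axis deg 168.3 z med/max 61.5 67.5 mean [ 506.6 -350.1]
sausage hi 5365 c [ 512.7 -351.4] size [ 47.6 160.5] long axis deg 168.3 z med/max 62.1 67.5 mean [ 508.  -350.3]
longall 223 c [-235.2 -415.6] size [1920.9   70.1] long axis deg 39.5 z med/max 19.8 54.7 mean [466.3 163.3]
  return _methods._mean(a, axis=axis, dtype=dtype,
  ret = ret.dtype.type(ret / rcount)
Traceback (most recent call last):
  File "h.py", line 29, in boards
    rect(P,m,'longall');rect(P,mm,'blade')
                        ~~~~^^^^^^^^^^^^^^
  File "h.py", line 17, in rect
    print(name,len(p),'c',np.round(c,1),'size',np.round(s,1),'long axis deg',round(np.degrees(np.arctan2(e[1],e[0]))%180,1),'z med/max',np.round(np.median(P[m][:,2]),1),np.round(P[m][:,2].max(),1),'mean',np.round(p.mean(0),1))
                                                                                                                                                                                  ~~~~~~~~~~~~~^^
ValueError: zero-size array to reduction operation maximum which has no identity
```

View pics/w4.png

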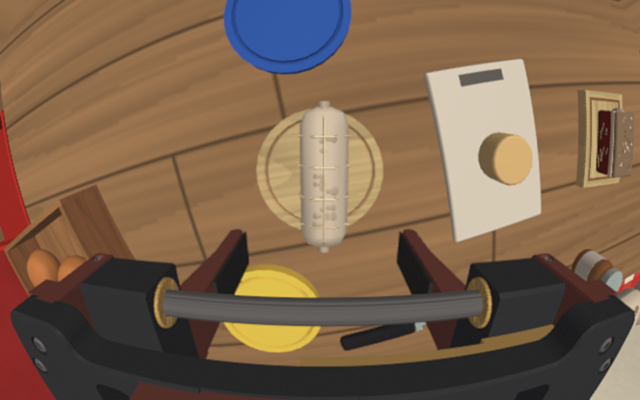

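The sausage lies at (325,178), aligned with the fingers. I'll grasp it.

Emit:
play_rows([
  [0,1.5,0],
  [0,0,-30],
  [0,0,-40],
  [0,0,-40],
  [0,0,-40],
  [0,0,-24],
  [0,0,-10],
  [0,0,-3],
], yaw=[0,0,0,0,0,0,0,0])

```text
t: 15.67
ee_pos: [512.3, -346.5, 25.6]
orientation: [-0.316, -3.122, -0.003]
ft_force: [-0.3, -0.4, 1.3]
width: 88.0
grasp_force: 0.0
```

Emit:
play_rows([
  [0,0,0],
  [0,0,0],
  [0,0,0],
  [0,0,0],
  [0,0,0],
  [0,0,0],
  [0,0,0],
  [0,0,0],
], yaw=[0,0,0,0,0,0,0,0], gripper=1)

```text
t: 16.33
ee_pos: [513.8, -349.9, 28.8]
orientation: [0.319, 3.123, -0.002]
ft_force: [-1.1, -1.5, 6.9]
width: 55.2
grasp_force: 30.0
```

Emit:
play_rows([
  [0,0,5],
  [0,0,12],
  [0,0,25],
  [0,5,30],
  [0,20,15],
  [-1,32,0],
  [-1,36,0],
  [-1,36,0],
], yaw=[0,0,0,0,0,0,0,0])

```text
t: 17.0
ee_pos: [509.6, -219.0, 115.4]
orientation: [0.321, 3.124, -0.0]
ft_force: [0.8, 0.7, -3.8]
width: 55.7
grasp_force: 30.0
```

Emit:
play_rows([
  [-1,36,0],
  [-1,36,0],
  [-1,36,0],
  [-1,36,0],
  [-1,36,0],
  [-1,36,0],
  [-1,36,0],
  [-1,36,0],
], yaw=[1,1,1,1,1,1,1,0])

```text
t: 17.67
ee_pos: [501.3, 69.7, 115.0]
orientation: [-0.126, -3.139, -0.0]
ft_force: [0.7, -0.4, -3.9]
width: 55.5
grasp_force: 30.0
```

Emit:
play_rows([
  [-1,36,0],
  [-1,36,0],
  [-1,36,0],
  [-1,36,0],
  [-1,36,0],
  [-1,36,0],
  [0,28,0],
  [0,15,0],
], yaw=[0,0,0,0,0,0,0,0])

```text
t: 18.33
ee_pos: [495.6, 330.3, 115.1]
orientation: [0.124, 3.139, 0.002]
ft_force: [-0.2, -0.9, -4.0]
width: 55.7
grasp_force: 30.0
```

Emit:
play_rows([
  [0,10,0],
  [0,0,0],
  [0,0,0],
], yaw=[0,0,0])

```text
t: 18.58
ee_pos: [495.7, 336.1, 114.2]
orientation: [-0.127, -3.138, 0.001]
ft_force: [-1.3, -1.0, -3.8]
width: 55.8
grasp_force: 30.0
```

Emit:
play_rows([
  [1,23,0],
  [0,0,-15],
  [0,0,-25],
  [0,0,-18],
  [0,0,-8],
  [0,0,0],
  [0,0,0],
], yaw=[0,0,0,0,0,0,0])

```text
t: 19.17
ee_pos: [497.3, 358.9, 48.5]
orientation: [-0.13, -3.138, 0.001]
ft_force: [-0.7, -0.9, -3.0]
width: 55.7
grasp_force: 30.0
```

```bash
python3 - <<'E'
from h import *
im=wrist();P=wcloud(im);o=im['o'];print(o['ee_pos'],o['orientation']);save(im,'w5.png')
rect(P,near(P,495,360,105,65,90),'sausage');rect(P,near(P,495,360,150,8,25)&(P[...,0]>385),'blade')
t=viewer.get_image('top');Q=cloud(t)
for r,z in ((80,50),):rect(Q,near(Q,537,131,80,50,80),'speck')
rect(Q,near(Q,537,131,108,12,80),'speck+short')
m=near(Q,510,-354,100,9,28);hull=cv2.convexHull(Q[m][:,:2].astype(np.float32));print(cv2.minEnclosingCircle(hull),np.median(Q[m],0))
rect(Q,m,'round')
E
```

```text
[497.28602334 358.94495421  48.50151788] [-1.29581434e-01 -3.13829670e+00  8.69390353e-04]
sausage 21426 c [490.8 358.8] size [ 73.3 169.6] long axis deg 167.2 z med/max 81.2 90.0 mean [474. 361.]
blade 11424 c [494.8 359.5] size [100.9 227.6] long axis deg 175.2 z med/max 16.1 19.0 mean [437.6 365.5]
speck 802 c [538.7 131.9] size [ 59. 111.] long axis deg 173.9 z med/max 67.4 74.6 mean [539.7 130.5]
speck+short 2125 c [538.9 132.3] size [113.9 161.1] long axis deg 174.5 z med/max 21.9 74.6 mean [537.  128.9]
((514.2023315429688, -354.48992919921875), 83.33126068115234) [ 509.465775   -354.798605     17.02122759]
round 2377 c [ 510.6 -355.3] size [158.5 159.3] long axis deg 145.8 z med/max 17.0 27.2 mean [ 509.8 -354.9]
```

View pics/w5.png

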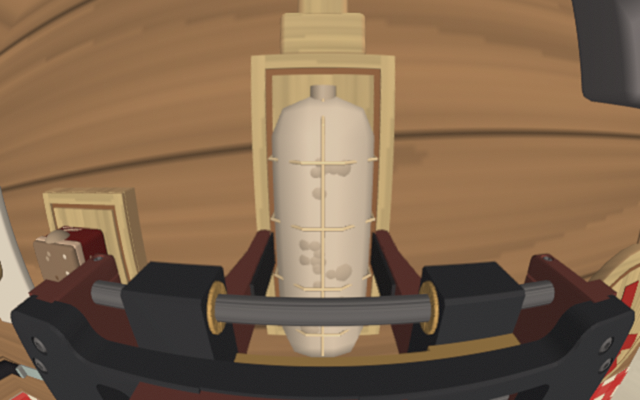

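The sausage is held straight over the blade, centred at column 322, and the top view shows the speck centred on the short board. I'll lower the sausage.

Emit:
play_rows([
  [-1,0.6,-8],
  [0,0,-6],
  [0,0,-4],
  [0,0,-2],
  [0,0,-0.5],
  [0,0,0],
  [0,0,0],
], yaw=[0,0,0,0,0,0,0])

```text
t: 19.85
ee_pos: [496.1, 360.7, 27.9]
orientation: [0.127, 3.139, 0.0]
ft_force: [0.7, -0.7, -2.7]
width: 56.0
grasp_force: 30.0
```

Emit:
play_rows([
  [0,0,-0.6],
  [0,0,-0.5],
  [0,0,0],
  [0,0,0],
], yaw=[0,0,0,0])

```text
t: 20.18
ee_pos: [496.2, 360.7, 26.9]
orientation: [0.127, 3.139, 0.0]
ft_force: [-0.0, 0.7, -3.3]
width: 55.8
grasp_force: 30.0
```

Emit:
play_rows([
  [0,0,-0.5],
  [0,0,-0.4],
  [0,0,0],
  [0,0,0],
], yaw=[0,0,0,0])

```text
t: 20.52
ee_pos: [496.2, 360.8, 26.8]
orientation: [0.127, 3.139, 0.0]
ft_force: [-1.5, -1.6, 5.7]
width: 56.2
grasp_force: 30.0
```

Emit:
play_rows([
  [0,0,0],
  [0,0,0],
  [0,0,0],
  [0,0,0],
  [0,0,3],
  [0,0,15],
  [0,0,30],
  [0,0,40],
], yaw=[0,0,0,0,0,0,0,0], gripper=0)

```text
t: 21.18
ee_pos: [494.1, 359.3, 112.2]
orientation: [-0.127, -3.134, 0.006]
ft_force: [0.4, -0.4, -0.4]
width: 87.6
grasp_force: 0.0
```

Emit:
play_rows([
  [0,-10,36],
  [2,-22,32],
  [3,-30,22],
  [3,-36,10],
  [3,-38,0],
  [3,-38,0],
  [3,-38,0],
  [3,-38,0],
], yaw=[0,0,0,0,0,0,0,0])

```text
t: 21.85
ee_pos: [515.9, 108.9, 214.3]
orientation: [0.127, 3.138, 0.0]
ft_force: [0.8, -0.1, -0.4]
width: 87.9
grasp_force: 0.0
```

Emit:
play_rows([
  [3,-38,0],
  [3,-38,0],
  [3,-38,0],
  [3,-38,0],
  [3,-38,0],
  [0,-28,0],
  [0,0,0],
  [0,0,0],
], yaw=[0,0,0,0,0,0,0,0])

```text
t: 22.52
ee_pos: [530.8, -108.6, 213.9]
orientation: [-0.132, -3.139, -0.0]
ft_force: [-0.4, 0.5, -0.2]
width: 87.7
grasp_force: 0.0
```

```bash
python3 - <<'E'
from h import *
im=wrist();o=im['o'];print(o['ee_pos'],o['orientation'],o['t']);save(im,'w6.png');P=wcloud(im)
rect(P,near(P,531,-110,60,45,80),'cheese')
m=near(P,509,-355,100,9,26);rect(P,m,'round')
t=viewer.get_image('top');Q=cloud(t)
rect(Q,near(Q,495,360,110,45,80),'sausage');rect(Q,near(Q,537,131,80,50,80),'speck')
m=near(Q,510,360,125,8,80)&(Q[...,0]>440);rect(Q,m,'blade far part')
save(t,'top3.png')
E
```

```text
[ 530.82421326 -108.59455626  213.88583713] [-1.32447603e-01 -3.13875564e+00 -3.22677957e-04] 22.5167
cheese 2609 c [ 530.  -110.7] size [64.6 63.8] long axis deg 85.9 z med/max 61.2 64.0 mean [ 528.9 -110.4]
round 8134 c [ 507.7 -355.8] size [158.8 160.3] long axis deg 98.0 z med/max 18.3 21.4 mean [ 506.3 -348.8]
sausage 1039 c [497.5 359.1] size [ 54.4 179.7] long axis deg 175.3 z med/max 58.5 68.2 mean [496.7 356.9]
speck 806 c [538.5 131.8] size [ 58.6 110.7] long axis deg 173.9 z med/max 67.4 75.8 mean [539.8 130.4]
blade far part 2034 c [521.9 326.9] size [167.7 172.9] long axis deg 175.2 z med/max 20.5 68.2 mean [523.8 350.1]
```

View pics/w6.png

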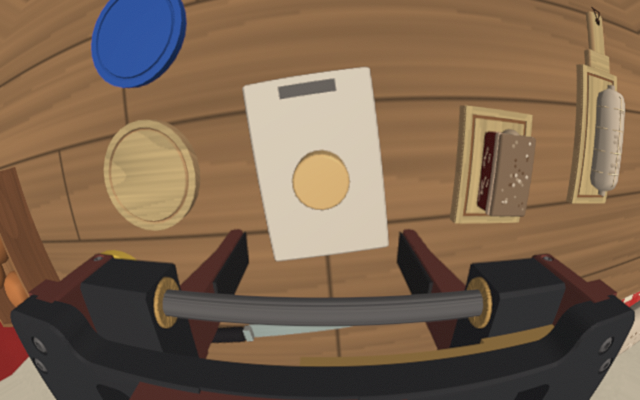

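The cheese is at (321,180) on the white board, the sausage and speck are placed, and the wooden round board at (151,175) is free. I'll grasp the cheese.

Emit:
play_rows([
  [-0.8,-2,0],
  [0,0,-30],
  [0,0,-40],
  [0,0,-40],
  [0,0,-40],
  [0,0,-24],
  [0,0,-11],
  [0,0,-4],
], yaw=[0,0,0,0,0,0,0,0])

```text
t: 23.28
ee_pos: [529.1, -108.1, 23.1]
orientation: [-0.125, -3.136, -0.001]
ft_force: [0.0, 0.2, 0.6]
width: 87.9
grasp_force: 0.0
```

Emit:
play_rows([
  [0,0,0],
  [0,0,0],
  [0,0,0],
  [0,0,0],
  [0,0,0],
  [0,0,0],
  [0,0,0],
], yaw=[0,0,0,0,0,0,0], gripper=1)

```text
t: 23.87
ee_pos: [531.6, -109.6, 26.6]
orientation: [0.127, 3.136, -0.001]
ft_force: [0.1, 0.4, 7.3]
width: 65.1
grasp_force: 30.0
```

Emit:
play_rows([
  [0,0,5],
  [0,0,15],
  [0,0,25],
  [-2,-15,20],
  [-3,-30,0],
  [-4,-36,0],
  [-4,-36,0],
  [-4,-36,0],
], yaw=[0,0,0,0,0,0,0,0])

```text
t: 24.53
ee_pos: [512.8, -263.7, 90.7]
orientation: [0.126, 3.138, -0.0]
ft_force: [-0.2, -0.2, -1.4]
width: 65.2
grasp_force: 30.0
```

Emit:
play_rows([
  [-4,-36,0],
  [-2,-30,0],
  [0,-20,0],
  [0,-8,-5],
  [0,0,-20],
  [0,0,-12],
  [0,0,0],
  [0,0,0],
], yaw=[0,0,0,0,0,0,0,0])

```text
t: 25.2
ee_pos: [506.4, -354.8, 51.8]
orientation: [-0.126, -3.136, -0.003]
ft_force: [-0.4, 0.1, -1.2]
width: 65.4
grasp_force: 30.0
```

```bash
python3 - <<'E'
from h import *
im=wrist();o=im['o'];print(o['ee_pos'],o['orientation'],o['t']);P=wcloud(im);save(im,'w7.png')
x,y,z=o['ee_pos']
rect(P,near(P,x,y,45,z+28,z+40),'cheese')
m=near(P,509,-355,100,9,24);h=cv2.convexHull(P[m][:,:2].astype(np.float32));rect(P,m,'round')
E
```

```text
[ 506.3788475  -354.78511467   51.8463573 ] [-1.26038224e-01 -3.13647051e+00 -2.88903916e-03] 25.2
cheese 10229 c [ 502.9 -351.5] size [64.2 74.1] long axis deg 119.4 z med/max 86.5 91.8 mean [ 500.8 -354.3]
round 17865 c [ 502.6 -355.2] size [160.1 147.1] long axis deg 85.5 z med/max 18.2 20.8 mean [ 477.8 -353.8]
```

View pics/w7.png

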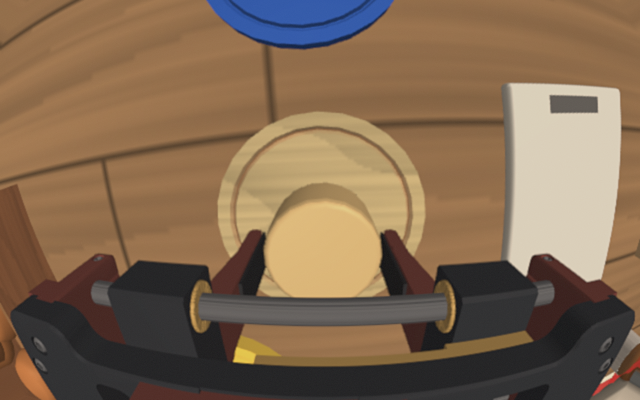

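The cheese is held above the wooden round board, with its top at (323,250). I'll nudge it and lower it.

Emit:
play_rows([
  [2.8,-0.6,-6],
  [0,0,-8],
  [0,0,-4],
  [0,0,-2],
  [0,0,-1],
  [0,0,0],
  [0,0,0],
], yaw=[0,0,0,0,0,0,0])

```text
t: 25.83
ee_pos: [510.0, -357.0, 31.9]
orientation: [0.128, 3.139, -0.0]
ft_force: [0.2, -0.2, -1.6]
width: 65.6
grasp_force: 30.0
```

Emit:
play_rows([
  [-0.8,1.3,-0.5],
  [0,0,-0.6],
  [0,0,-0.5],
  [0,0,-0.4],
  [0,0,0],
  [0,0,0],
], yaw=[0,0,0,0,0,0])

```text
t: 26.33
ee_pos: [509.3, -355.7, 29.9]
orientation: [0.128, 3.139, 0.0]
ft_force: [-0.3, -0.2, -2.0]
width: 65.4
grasp_force: 30.0
```

Emit:
play_rows([
  [0,0,-0.4],
  [0,0,-0.3],
  [0,0,0],
  [0,0,0],
], yaw=[0,0,0,0])

```text
t: 26.67
ee_pos: [509.2, -355.7, 29.6]
orientation: [0.127, 3.139, -0.0]
ft_force: [-1.6, 1.3, 5.4]
width: 65.5
grasp_force: 30.0
```

Emit:
play_rows([
  [0,0,0],
  [0,0,0],
  [0,0,0],
  [0,0,0],
  [0,0,3],
  [0,0,15],
  [0,0,30],
  [0,0,40],
], yaw=[0,0,0,0,0,0,0,0], gripper=0)

```text
t: 27.33
ee_pos: [507.3, -354.3, 115.4]
orientation: [-0.127, -3.134, -0.005]
ft_force: [-0.1, 0.6, -0.8]
width: 87.4
grasp_force: 0.0
```

Emit:
play_rows([
  [0,0,40],
  [0,0,35],
  [0,0,20],
  [0,0,5],
  [0,0,0],
  [0,0,0],
  [0,0,0],
], yaw=[0,0,0,0,0,0,0])

```text
t: 27.92
ee_pos: [508.2, -354.9, 215.0]
orientation: [-0.127, -3.136, -0.003]
ft_force: [-0.9, 0.6, -0.5]
width: 88.0
grasp_force: 0.0
```

```bash
python3 - <<'E'
from h import *
im=wrist();o=im['o'];print(o['ee_pos'],o['t'],o['width'],o['grasp_force']);P=wcloud(im)
rect(P,near(P,508,-355,55,50,80),'cheese')
rect(P,near(P,508,-355,100,9,26),'round');save(im,'w8.png')
save(viewer.get_image('scene'),'scene2.png')
E
```

```text
[ 508.17706269 -354.90719048  214.99080793] 27.9167 87.95859570003937 0.0
cheese 2612 c [ 507.7 -356.1] size [65.  63.7] long axis deg 86.0 z med/max 64.2 67.0 mean [ 506.7 -355.3]
round 9410 c [ 509.1 -356.2] size [158.  159.8] long axis deg 175.2 z med/max 18.2 26.0 mean [ 503.  -355.7]
```

View pics/scene2.png

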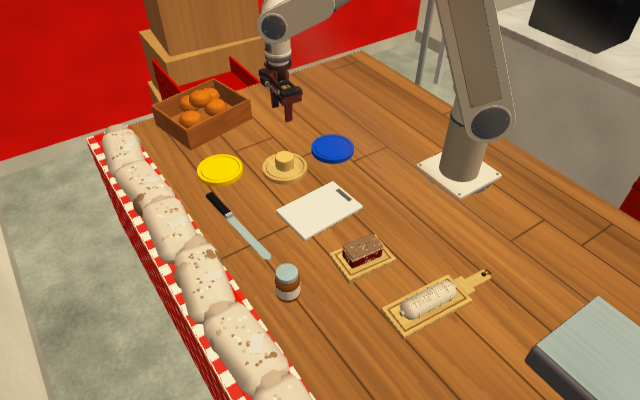

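The scene shows the cheese centred on the round board at (284,162), the speck on the short board at (362,252) and the sausage on the blade at (430,298). The white board at (318,208) is empty.

```bash
python3 -c "
from workcell import ticket;print(ticket.close_job())"
```

```text
the job is handed in; nothing more can be done
None
```

I handed the job in at about 28 s: the cheese is on the round board, the sausage is along the long board's blade and the speck is along the short board, each measured within about 2 mm of centre; the white board is empty, and I did not touch the jar or knife.

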